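# Hang the washed tumbler on the draining peg and shut the drip tray

### The job

Gently lay the standing steel tumbler down on its side on the shelf and let go of it, then take hold of it again another way and hang it mouth-down on the longer of the rack's two slanted draining pegs, pushed on fully until the peg's tip meets the inside of its bottom. Once it hangs there on its own, slide the drip tray fully home into the rack. Do not drop or knock over the tumbler, and leave the mug and the shoe horn where they are.

Things in the scene. Friction and masses are not known exactly. Their poses are not given: they have to be found in the camera images.
- tumbler_center (a point): Loose eight-sided steel tumbler (straight cup, no handle), about 150 g, mouth-up at the start: 60 mm across flats (65 corners), 105 tall, walls 3.5, bottom 5, inside 53 across and 100 deep. Point: its centre, 52.5 mm from either end. z runs from bottom to mouth; x, y and the directions half-way between are square to flats. Laid on a flat it does not roll; its axis is then 30 mm up.
- peg_long_tip (a point): Tip of the longer peg: fixed round steel rod 16 mm thick, 130 mm long, round-ended, rising at 50 degrees above level from the rack's rear block (root 45 mm, tip about 145 mm above the shelf), roughly towards the robot. Point: extreme end, on the rod's axis; z outwards along the rod, y level. A hung tumbler's upper inner wall lies on the rod: its axis parallel, about 18 mm to the lower side.
- peg_short_tip (a point): Tip of the shorter peg, not to be used: same rod and same slant, but only 60 mm long, 100 mm beside the longer one (to the left or to the right of it, it changes). Axes as for the longer peg.
- tray_front (a point): Middle of the outer face of the upright front lip of the grey drip tray, which slides level in the rack. Lip 220 mm wide, 12 thick, from 4 to 40 mm above the shelf; the point is 22 mm up. x points into the rack, the way the tray is pushed shut; y along the lip. With the tray home the lip stands about 75 mm nearer to the robot than a tumbler hung on the peg.
- rack: White plastic draining rack, fixed: rear block 250 mm wide and 45 high carrying the two pegs, side rails 30 high, 236 mm apart (centres). Origin on the shelf; x points away from the robot to the rear block (centre 85 mm behind the origin), so the pegs lean to -x.
- tray (a joint): How far the drip tray stands out of the rack, in m: 0 = fully home against its stop, up to 0.11. It starts 0.05 to 0.085 out, slides against about 2 N and stays where it is left.
- mug_center (a point): Bystander: white ceramic mug, 80 mm across, 90 mm tall, with a handle; the point is its centre, half-way up.
- shoehorn: Bystander: small wooden shoe horn, 195 mm long along its x axis, lying flat; origin on its underside.

How it is judged:
On the way, in this order (a step that is already met when the one before it is completed fails the run):
1. the tumbler lies on its side on the shelf, let go and still (angle between tumbler_center's own z axis and vertical between 1.4 and 1.74 rad and height (world z) of tumbler_center below 0.037 m and contact force between tumbler and the fingers below 0.05 N and linear speed of tumbler below 0.03 m/s and angular speed of tumbler below 0.4 rad/s), for 0.2 s.
2. the tumbler hangs fully on the longer peg, mouth down, let go and still (z of peg_long_tip in the frame of tumbler_center between -0.056 and -0.0385 m and x of peg_long_tip in the frame of tumbler_center between -0.03 and 0.03 m and y of peg_long_tip in the frame of tumbler_center between -0.03 and 0.03 m and angle between the z axis of tumbler_center and the z axis of peg_long_tip, either way round below 0.26 rad and contact force between tumbler and the fingers below 0.05 N and linear speed of tumbler below 0.03 m/s and angular speed of tumbler below 0.4 rad/s), for 0.3 s.
3. the drip tray is fully home (value of joint tray below 0.005 m), for 0.2 s.
At the end, for the whole second after the job is handed in: The tumbler hangs mouth-down on the longer peg, its inner bottom within 9 mm of the peg's tip and its axis within 15 degrees of the peg's, let go and at rest; the drip tray is within 5 mm of fully home (all of step 2 and value of joint tray below 0.005 m); the robot touches nothing.
It fails at once if the tumbler is dropped or knocked over (it falls or spins fast) (angular speed of tumbler above 9 rad/s or linear speed of tumbler above 1.2 m/s).
It fails at once if the mug or the shoe horn is moved by more than 30 mm (distance of any of mug_center, shoehorn from where it was at the start of the episode above 0.03 m).
It also fails if it takes over 72 s, if anything falls off the work surface, if the arm or the gripper's body presses on something with over 40 N, if the wrist force passes 120 N, or if a joint passes its speed limit or range.

### The arm

A 7-joint arm with a two-finger parallel gripper is mounted at the origin on the work surface. World frame = base frame: x ahead of the robot, y to its left, z up, the work surface at z = 0. Lengths are in m, angles in rad, forces in N, time in s.
With the tool pointing down it reaches from about 0.35 to 0.9 m from the base axis. Payload 7.2 kg.
Tool frame: the origin (TCP) lies midway between the tips of the shut fingers; the grasp point (between the pads) lies 19 mm behind it; z points along the fingers, y is the line along which they close (so a half turn about z gives the same grasp; the last joint's range is limited). The gripper opens to 85 mm and grips with 20 to 120 N. Pads are 22 mm wide; open, the fingers measure 114 mm over their backs; the gripper's body (76 mm by 85 mm) begins 54 mm behind the grasp point. The pads swing forward as they close: fully open they stand 13 mm farther back than shut.
Start: joints at [-1.259, 0.411, -0.013, 1.596, 0.006, 1.134, -0.082], TCP at [0.232, 0.58, 0.231] pointing down, gripper open.
Joint ranges: [-2.95, 2.95], [-0.29, 1.99], [-1.47, 1.44], [0.14, 2.54], [-1.03, 4.17], [0.13, 1.85], [-2.86, 2.86]. Speed limits (rad/s): [2.39, 2.39, 3.01, 3.01, 3.14, 3.14, 3.14].

### API

Orientations are given as a unit quaternion [w, x, y, z].
In Python, from workcell import robot, cams, ticket gives the robot as it stands. The module is installed in compiled form; this text tells all that it offers.
- The arm moves only by the tool drive_tool, never from a script. Its arguments are lists of equal length, an entry for each row: "linear": the shift along the world's x, y, z in cm, a list of three; "yaw": the turn about the world's z in degrees. A call has exactly 10 rows; each row is the pose to reach, as a shift and turn from the pose commanded when the call began; what a row does not reach only later rows make up. A row lasts 1/10 s, in which the tool goes at most 50 mm and 8.59 degrees, less where a joint would pass 70% of its speed; a pose out of reach is approached as far as the arm can. A call with a gripper value outside its range is refused whole. "grip" is the finger opening in cm, from 0 to 8.54, set as the call begins (left out, the last holds). The fingers move at their own pace and stop on an object; "force" is the grip in N (left out, the last holds). Time passes only in rows, so rows that repeat a pose let the fingers close, or fill a call up. It gives the time, the measured TCP pose, the force, the opening and the grip force at its end, in the units of the state.
- robot.read_state(): the state, without advancing time (a new reading comes with each control period).
- cams.snapshot(name): name is "side" or "top"; returns the picture (420x560x3 uint8, blue, green, red); there is no depth.
- cams.get_calibration(name): a dict with "fovy" (degrees; the focal length in pixels is half the picture's height over the tangent of half this angle, whatever the lens; pixels are square), "cx", "cy" (the principal point, pixels), "D" ([k1, k2, p1, p2, k3] as OpenCV has them; the pictures are not rectified), "extrinsics" (4x4, takes a point from camera to world coordinates). Camera axes: x right, y up, looking along -z (the intrinsics and any distortion apply to the point x, -y, -z); pixel columns grow to the right and rows downward; lengths in m; the calibration is good to about 2 mm. A picture is of the moment at which its call begins. get_calibration takes no time and is no camera call.
- ticket.close_job(): hands the job in; it is judged then, once.
Trained networks look in the newest picture that a camera, given by its name, has taken for a name from the list of things; names that differ only in an ending like _2 or _b are one class to them, and where a whole thing is asked for, a point or a joint stands for the part that bears it (a point fixed in the world has none). Each returns a list of dicts, best first, with "confidence" (0 to 1); they miss things now and then, are a little off and sometimes report something else, mostly with a low value. They report only what shows in the picture. A call takes as long as a camera call.
- cams.find_in(camera, label): "extent" ([left, top, right, bottom] in pixels, round what is visible of it).
- cams.cut_out(camera, label): "region" (420x560 bool, what is visible of it) and "extent" ([left, top, right, bottom] in pixels, round what is visible of it).
The state is a dict: "t": time; "joint_pos": joint angles; "dq": joint speeds; "effort": joint torques, N m; "position": TCP position; "eef_rot": TCP orientation; "contact_force": force on the tool from outside, world axes, zero at the start; "moment": the same for the moment, N m; "grip_width": finger opening in m; "grasp_force": force on a finger pad.
Only numpy, scipy, OpenCV 4.12 (cv2) and the standard library are available. Lean on these libraries where they do the work, as an engineer would, in place of code of your own. Each camera call takes 0.05 s, during which the arm holds its last target. There are 200 camera calls.

## Working session

There is one attempt and no reset: what is moved stays moved. The work goes in short steps, Python scripts to look and compute and a tool call to move; the robot and the scene stay as the last step left them, time stands still between calls to the robot, and variables do not carry over. Pictures are saved under pics/ and viewed, at most 10 in all, crops included, and the job is handed in when it is done.

Besides the shell and the picture viewer there is one more tool, called as name(argument=value, ...) on one line, values as JSON. drive_tool: Moves the arm, as the interface text tells. Its arguments: {"type":"object","properties":{"linear":{"type":"array"},"yaw":{"type":"array"},"grip":{"type":"number"},"force":{"type":"number"}},"required":["linear","yaw"]}

```bash
mkdir -p pics
cat > h.py <<'E'
import numpy as np, cv2
from workcell import robot, cams, ticket
def cal(n):
    c=cams.get_calibration(n); f=210/np.tan(np.radians(c["fovy"])/2)
    K=np.array([[f,0,c["cx"]],[0,f,c["cy"]],[0,0,1.]]); T=np.array(c["extrinsics"])
    R=T[:3,:3]@np.diag([1,-1,-1]); return K,np.array(c["D"],float),R,T[:3,3]
def proj(n,P):
    K,D,R,t=cal(n); P=np.atleast_2d(np.array(P,float))
    return cv2.projectPoints(P,cv2.Rodrigues(R.T)[0],-R.T@t,K,D)[0][:,0]
def ray(n,uv):
    K,D,R,t=cal(n); p=cv2.undistortPoints(np.array(uv,float).reshape(1,1,2),K,D)[0,0]
    return t,R@np.array([*p,1])
def onz(n,uv,z):
    t,d=ray(n,uv); return t+d*(z-t[2])/d[2]
def tri(a,b):
    (p,d),(q,e)=ray("top",a),ray("side",b); s=np.linalg.lstsq(np.c_[d,-e],q-p,rcond=None)[0]
    A,B=p+d*s[0],q+e*s[1]; return (A+B)/2,np.linalg.norm(A-B)
E
python3 - <<'E'
from h import *
np.set_printoptions(precision=3,suppress=True)
for n in("top","side"):
    im=cams.snapshot(n); cv2.imwrite(f"pics/{n}0.png",im)
    K,D,R,t=cal(n); print(n,K[0,0],t,R[:,2],D)
    for l in("tumbler_center","peg_long_tip","peg_short_tip","tray","rack","mug_center","shoehorn"):
        print(l,[(np.round(r["extent"]).tolist(),round(r["confidence"],2)) for r in cams.find_in(n,l)][:3])
s=robot.read_state(); print(s["t"],s["position"],s["eef_rot"],s["grip_width"])
E
```

```text
top 483.5422201836744 [0.28  0.055 1.463] [ 0.221 -0.001 -0.975] [0.017 0.    0.    0.    0.   ]
tumbler_center [([380.0, 239.0, 410.0, 266.0], 0.62)]
peg_long_tip [([200.0, 189.0, 208.0, 208.0], 0.43), ([139.0, 228.0, 170.0, 286.0], 0.37)]
peg_short_tip []
tray [([201.0, 201.0, 284.0, 280.0], 0.82)]
rack [([179.0, 162.0, 286.0, 281.0], 0.95), ([357.0, 164.0, 394.0, 195.0], 0.16)]
mug_center [([359.0, 160.0, 397.0, 197.0], 0.86)]
shoehorn [([140.0, 226.0, 168.0, 286.0], 0.88)]
side 466.13304049536646 [0.386 0.682 0.919] [ 0.173 -0.615 -0.77 ] [-0.017  0.     0.     0.     0.   ]
tumbler_center [([331.0, 124.0, 352.0, 170.0], 0.75), ([182.0, 241.0, 326.0, 357.0], 0.23)]
peg_long_tip [([190.0, 284.0, 232.0, 315.0], 0.65)]
peg_short_tip [([191.0, 258.0, 212.0, 273.0], 0.6)]
tray [([238.0, 240.0, 330.0, 339.0], 0.68)]
rack [([184.0, 240.0, 326.0, 356.0], 0.91)]
mug_center [([248.0, 124.0, 277.0, 164.0], 0.71)]
shoehorn [([220.0, 385.0, 276.0, 420.0], 0.92)]
0.8 [0.232 0.58  0.231] [0.    0.189 0.982 0.   ] 0.08527890781658701
```

View pics/top0.png

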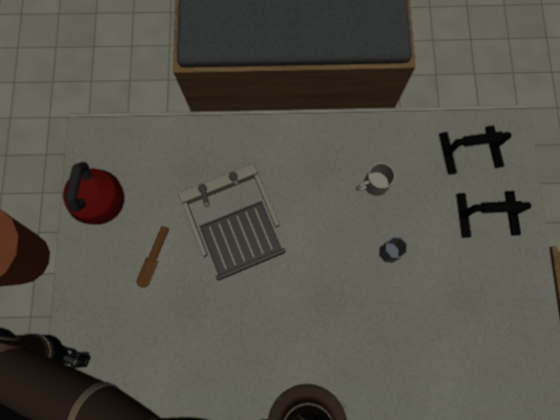

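View pics/side0.png

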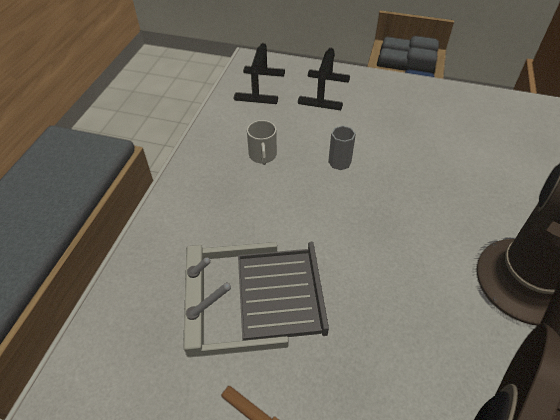

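Run:
```python
from h import *
t=cv2.imread("pics/top0.png"); s=cv2.imread("pics/side0.png")
z=lambda i,x,y,w,h,k:cv2.resize(i[y:y+h,x:x+w],None,fx=k,fy=k,interpolation=cv2.INTER_CUBIC)
a=z(t,172,155,120,130,3.0)  # 360x390
b=z(s,177,232,160,130,2.75) # 440x357
c=z(t,370,228,50,50,4); d=z(s,315,110,50,70,2.8)
o=np.zeros((600,800,3),np.uint8)
o[:390,:360]=a; o[:b.shape[0],360:360+b.shape[1]]=b
o[395:595,:200]=c; o[395:395+d.shape[0],210:210+d.shape[1]]=d
cv2.imwrite("pics/z0.png",o)
```

```text
(no output)
```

View pics/z0.png

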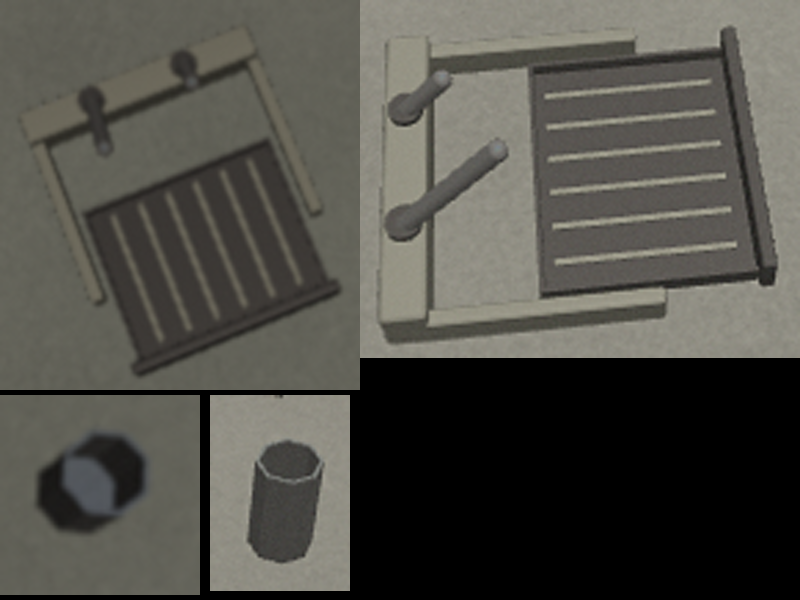

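```bash
cat >> h.py <<'E'
def octa(c,Rm,h=.0525):
    a=np.radians(22.5+45*np.arange(8)); r=.03/np.cos(np.radians(22.5))
    p=np.c_[r*np.cos(a),r*np.sin(a)]
    L=np.r_[np.c_[p,-h*np.ones(8)],np.c_[p,h*np.ones(8)]]
    return np.array(c)+L@np.array(Rm).T
def cover(n,P,sc=4):
    hull=cv2.convexHull((proj(n,P)*sc+sc/2-.5).astype(np.float32)).astype(np.int32)
    m=np.zeros((420*sc,560*sc),np.uint8); cv2.fillConvexPoly(m,hull,1)
    return cv2.resize(m.astype(np.float32),(560,420),interpolation=cv2.INTER_AREA)
Rz=lambda a:np.array([[np.cos(a),-np.sin(a),0],[np.sin(a),np.cos(a),0],[0,0,1]])
E
python3 - <<'E'
from h import *
from scipy.optimize import minimize
np.set_printoptions(precision=4,suppress=True)
L,e1=tri((207,205),(228.6,285.8)); S,e2=tri((236,183),(208.6,260.)); print("long",L,e1,"short",S,e2)
v=(L-S)[:2]; # = 100 yhat - 45 xhat in rack frame
yaw=np.arctan2(v[1],v[0])-np.arctan2(.1,-.07*np.cos(np.radians(50))); print("yaw",np.degrees(yaw))
for uv in((172+22/3,155+115/3),(172+248/3,155+28/3)): print("blk back corner",onz("top",uv,.045))
for uv in((172+135/3,155+365/3),(172+340/3,155+285/3)): print("lip",onz("top",uv,.04))
for uv in((177+(727-360)/2.75,232+30/2.75),(177+(770-360)/2.75,232+265/2.75)): print("lip side",onz("side",uv,.04))
for uv in((172+102/3,155+300/3),(172+321/3,155+208/3)): print("rail end",onz("top",uv,.03))
M={}
for n in("top","side"):
    cams.snapshot(n); r=cams.cut_out(n,"tumbler_center")[0]; M[n]=r["region"].astype(np.float32); print(n,r["confidence"],r["extent"],M[n].sum())
def cost(p): return sum(np.abs(cover(n,octa([p[0],p[1],.0525],Rz(p[2])))-M[n]).sum() for n in M)
c0=onz("side",(341,165),0)
best=[]
for a in np.radians([0,11,22,33]):
    r=minimize(cost,[c0[0],c0[1],a],method="Nelder-Mead",options=dict(initial_simplex=np.array([c0[0],c0[1],a])+np.array([[0,0,0],[.02,0,0],[0,.02,0],[0,0,.2]]),maxiter=120))
    best.append((r.fun,*r.x[:2],np.degrees(r.x[2])%45))
for b in sorted(best): print(np.round(b,4))
for n in("top","side"):
  for l in("mug_center","shoehorn"):
    e=cams.find_in(n,l)[0]["extent"]; print(n,l,onz(n,((e[0]+e[2])/2,(e[1]+e[3])/2),.0))
E
```

```text
long [0.6115 0.2694 0.1379] 0.0013013132148565287 short [0.6901 0.1931 0.0845] 0.0006027829717922703
yaw 21.610457185933107
blk back corner [0.6722 0.3689 0.045 ]
blk back corner [0.7602 0.1398 0.045 ]
lip [0.4184 0.2522 0.04  ]
lip [0.4933 0.0505 0.04  ]
lip side [0.4968 0.06   0.04  ]
lip side [0.4168 0.258  0.04  ]
rail end [0.4843 0.2872 0.03  ]
rail end [0.5734 0.0681 0.03  ]Traceback (most recent call last):
  File "<stdin>", line 13, in <module>
IndexError: list index out of range
```

```bash
cat >> h.py <<'E'
def mask(n,l="tumbler_center"):
    for _ in range(4):
        cams.snapshot(n); r=cams.cut_out(n,l)
        if r and r[0]["confidence"]>.3: return r[0]["region"].astype(np.float32)
    return None
E
python3 - <<'E'
from h import *
from scipy.optimize import minimize
np.set_printoptions(precision=4,suppress=True)
M={n:mask(n) for n in("top","side")}; M={k:v for k,v in M.items() if v is not None}; print(M.keys())
def cost(p): return sum(np.abs(cover(n,octa([p[0],p[1],.0525],Rz(p[2])))-M[n]).sum() for n in M)
c0=onz("side",(341,165),0); best=[]
for a in np.radians([0,11,22,33]):
    x0=np.array([c0[0],c0[1],a])
    r=minimize(cost,x0,method="Nelder-Mead",options=dict(initial_simplex=x0+np.array([[0,0,0],[.02,0,0],[0,.02,0],[0,0,.2]]),maxiter=120))
    best.append((r.fun,*r.x[:2],np.degrees(r.x[2])%45))
for b in sorted(best): print(np.round(b,4))
for n in("top","side"):
  for l in("mug_center","shoehorn"):
    r=cams.find_in(n,l)
    if r: e=r[0]["extent"]; print(n,l,onz(n,((e[0]+e[2])/2,(e[1]+e[3])/2),.045 if l[0]=="m" else 0))
# candidate rack geometry check: project model tips
yaw=np.radians(21.5)
print("t",robot.read_state()["t"])
E
```

```text
dict_keys(['top', 'side'])
[71.6875  0.4875 -0.2617 40.7227]
[87.5625  0.4881 -0.2614  1.4631]
[93.8125  0.4877 -0.2624 25.9414]
[99.5625  0.4877 -0.262  21.9149]
top mug_center [ 0.7092 -0.2322  0.045 ]
top shoehorn [0.482  0.4491 0.    ]
side mug_center [ 0.7061 -0.2296  0.045 ]
side shoehorn [0.5236 0.4257 0.    ]
t 1.3
```

drive_tool(linear=[[2.3, -4.4, 0], [4.6, -8.8, 0], [6.9, -13.2, 0], [9.2, -17.6, 0], [11.5, -22, 0], [13.8, -26.4, 0], [16.1, -30.8, 0], [18.4, -35.2, 0], [20.7, -39.6, 0], [23, -44, 0]], yaw=[-3, -6, -9, -12, -15, -18, -21, -24, -27, -27], grip=8.5)

```text
t: 2.3
position: [0.4624, 0.1386, 0.2318]
eef_rot: [0.0, 0.414, 0.91, 0.001]
contact_force: [0.7, 0.8, -0.1]
grip_width: 0.0848
grasp_force: 0.0
```

drive_tool(linear=[[0.3, -4.5, -0.8], [0.6, -9, -1.6], [0.9, -13.5, -2.4], [1.2, -18, -3.2], [1.5, -22.5, -4.0], [1.8, -27, -4.8], [2.1, -31.5, -5.6], [2.3, -36, -6.4], [2.5, -40.2, -7], [2.5, -40.2, -7]], yaw=[0, 0, 0, 0, 0, 0, 0, 0, 0, 0])

```text
t: 3.3
position: [0.4851, -0.2681, 0.161]
eef_rot: [0.001, 0.416, 0.909, -0.002]
contact_force: [0.3, -0.8, 0.0]
grip_width: 0.0849
grasp_force: 0.0
```

drive_tool(linear=[[0, 0, -1], [0, 0, -3], [0, 0, -5], [0, 0, -7], [0, 0, -8.5], [0, 0, -9.5], [0, 0, -10.4], [0, 0, -10.9], [0, 0, -10.9], [0, 0, -10.9]], yaw=[0, 0, 0, 0, 0, 0, 0, 0, 0, 0])

```text
t: 4.3
position: [0.487, -0.2617, 0.0527]
eef_rot: [0.0, 0.413, 0.911, 0.0]
contact_force: [-1.1, -1.0, -0.7]
grip_width: 0.0849
grasp_force: 0.0
```

drive_tool(linear=[[0, 0, 0], [0, 0, 0], [0, 0, 0], [0, 0, 0], [0, 0, 0], [0, 0, 0], [0, 0, 0], [0, 0, 0], [0, 0, 0], [0, 0, 0]], yaw=[0, 0, 0, 0, 0, 0, 0, 0, 0, 0], grip=5.0, force=20)

```text
t: 5.3
position: [0.487, -0.2618, 0.0529]
eef_rot: [0.0, 0.413, 0.911, 0.0]
contact_force: [-1.1, -0.1, 6.0]
grip_width: 0.06
grasp_force: 20.2
```

drive_tool(linear=[[0, 0, 1.5], [1.0, 2.0, 2], [3.2, 6.0, 2], [5.4, 10.1, 2], [7.6, 14.3, 2], [9.8, 18.5, 2], [12, 22.6, 2], [14.1, 26.6, 1.5], [16.1, 30.3, 0.9], [16.1, 30.3, 0.9]], yaw=[0, -2, -4, -7, -10, -13, -16, -18, -19.7, -19.7])

```text
t: 6.3
position: [0.6493, 0.0506, 0.0606]
eef_rot: [-0.001, 0.559, 0.829, 0.002]
contact_force: [-1.5, -0.0, -2.1]
grip_width: 0.0605
grasp_force: 21.5
```

drive_tool(linear=[[-0.37, 0.93, 0], [-0.73, 1.86, 0], [-1.03, 2.6, 0.3], [-1.32, 3.35, 0.58], [-1.61, 4.09, 0.7], [-1.94, 4.93, 0.73], [-2.24, 5.67, 0.62], [-2.54, 6.45, 0.44], [-2.75, 6.98, 0.25], [-2.75, 6.98, 0.25]], yaw=[0, 0, 0, 0, 0, 0, 0, 0, 0, 0])

```text
t: 7.3
position: [0.6209, 0.1118, 0.0654]
eef_rot: [0.001, 0.563, 0.827, 0.001]
contact_force: [0.7, -1.9, 4.2]
grip_width: 0.0596
grasp_force: 16.6
```

Run:
```python
from h import *
s=cams.snapshot("side"); t=cams.snapshot("top")
z=lambda i,x,y,w,h,k:cv2.resize(i[y:y+h,x:x+w],None,fx=k,fy=k,interpolation=cv2.INTER_CUBIC)
p=proj("side",[.62,.11,.1])[0]; q=proj("top",[.62,.11,.1])[0]; print(p,q)
c=lambda i,p:z(i,int(p[0])-65,int(p[1])-75,130,150,3)
cv2.imwrite("pics/t1.png",np.hstack([c(s,p),c(t,q)]))
```

```text
[251.6062696  232.66704012] [264.01094388 204.04641283]
```

View pics/t1.png

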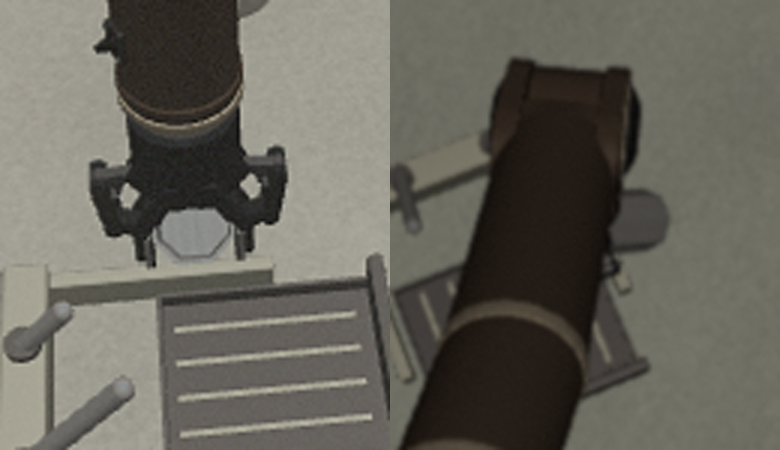

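drive_tool(linear=[[0, 0, 1.5], [0, 0, 3], [0, -1, 3], [0, -3, 3], [-0.4, -5.5, 3], [-0.8, -8, 3], [-1.2, -10.5, 3], [-1.6, -12.5, 2], [-2.05, -14.1, 1], [-2.05, -14.1, 0]], yaw=[0, 0, -8.5, -17, -25.5, -34, -42.5, -51, -59.5, -68])

```text
t: 8.4
position: [0.5993, -0.0324, 0.0651]
eef_rot: [0.0, 0.931, 0.366, 0.001]
contact_force: [-0.1, 0.0, -0.5]
grip_width: 0.0598
grasp_force: 16.5
```

drive_tool(linear=[[0, 0, 0], [0, 0, -0.2], [0, 0, -0.6], [0.4, 0.15, -0.8], [0.7, 0.3, -1.2], [1.1, 0.45, -1.6], [1.5, 0.6, -2.0], [1.8, 0.7, -2.5], [2.1, 0.8, -3.0], [2.3, 0.9, -3.4]], yaw=[-8, -16, -22, -22, -22, -22, -22, -22, -22, -22])

```text
t: 9.4
position: [0.6287, -0.0182, 0.0334]
eef_rot: [-0.001, 0.982, 0.19, 0.005]
contact_force: [9.5, 7.7, 21.1]
grip_width: 0.06
grasp_force: 20.9
```

drive_tool(linear=[[0.6, 0.25, 0], [0.9, 0.35, -0.3], [1.2, 0.5, -0.6], [1.5, 0.6, -0.9], [1.8, 0.7, -1.2], [2.0, 0.8, -1.5], [2.2, 0.85, -1.8], [2.4, 0.95, -2.0], [2.5, 1.0, -2.1], [2.5, 1.0, -2.1]], yaw=[0, 0, 0, 0, 0, 0, 0, 0, 0, 0])

```text
t: 10.4
position: [0.6489, -0.01, 0.0098]
eef_rot: [-0.0, 0.982, 0.189, 0.001]
contact_force: [0.8, 1.4, 5.1]
grip_width: 0.0598
grasp_force: 22.9
```

Run:
```python
from h import *
s=cams.snapshot("side"); t=cams.snapshot("top")
z=lambda i,x,y,w,h,k:cv2.resize(i[y:y+h,x:x+w],None,fx=k,fy=k,interpolation=cv2.INTER_CUBIC)
p=proj("side",[.64,-.01,.05])[0]; q=proj("top",[.64,-.01,.05])[0]; print(p,q)
c=lambda i,p:z(i,int(p[0])-65,int(p[1])-75,130,150,3)
cv2.imwrite("pics/t2.png",np.hstack([c(s,p),c(t,q)]))
```

```text
[260.21279973 205.25557053] [304.47260892 200.8656161 ]
```

View pics/t2.png

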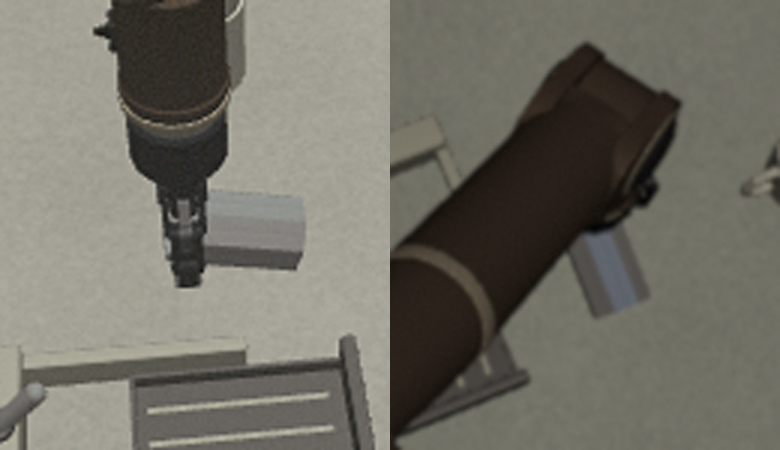

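drive_tool(linear=[[0, 0, 0], [0, 0, 0], [0, 0, 0], [0, 0, 0], [0, 0, 0], [0, 0, 0], [0, 0, 2], [0, 0, 5], [0, 0, 9], [0, 0, 12]], yaw=[0, 0, 0, 0, 0, 0, 0, 0, 0, 0], grip=8.5)

```text
t: 11.5
position: [0.6482, -0.0115, 0.1325]
eef_rot: [0.0, 0.982, 0.186, 0.001]
contact_force: [1.7, -0.4, 0.5]
grip_width: 0.0851
grasp_force: 0.0
```

```bash
cat >> h.py <<'E'
def tilted(p):  # p: x,y,z,heading of mouth(rad), tilt of mouth below level(rad)
    c,s=np.cos(p[3]),np.sin(p[3]); f=np.array([c*np.cos(p[4]),s*np.cos(p[4]),-np.sin(p[4])]); y=np.array([-s,c,0])
    return octa(p[:3],np.c_[y,np.cross(f,y),f])
E
python3 - <<'E'
from h import *
from scipy.optimize import minimize
M={n:mask(n) for n in("top","side")}; M={k:v for k,v in M.items() if v is not None}
s=cams.snapshot("side"); t=cams.snapshot("top")
for k,v in M.items():
    y,x=np.nonzero(v); print(k,x.min(),y.min(),x.max(),y.max(),v.sum())
def cost(p): return sum(np.abs(cover(n,tilted([p[0],p[1],.03,p[2],0]))-M[n]).sum() for n in M)
x0=np.array([.635,-.015,np.radians(21.5)])
r=minimize(cost,x0,method="Nelder-Mead",options=dict(initial_simplex=x0+np.array([[0,0,0],[.02,0,0],[0,.02,0],[0,0,.15]]),maxiter=150))
print(r.fun,r.x[:2],np.degrees(r.x[2]))
z=lambda i,x,y,w,h,k:cv2.resize(i[y:y+h,x:x+w],None,fx=k,fy=k,interpolation=cv2.INTER_CUBIC)
p=proj("side",[.64,-.01,.05])[0]; q=proj("top",[.64,-.01,.05])[0]
c=lambda i,p:z(i,int(p[0])-65,int(p[1])-75,130,150,3)
cv2.imwrite("pics/t3.png",np.hstack([c(s,p),c(t,q)]))
E
```

```text
top 299 194 322 228 519.0
side 247 196 291 223 1099.0
304.9375 [ 0.62046942 -0.01986489] 20.679140565620177
```

View pics/t3.png

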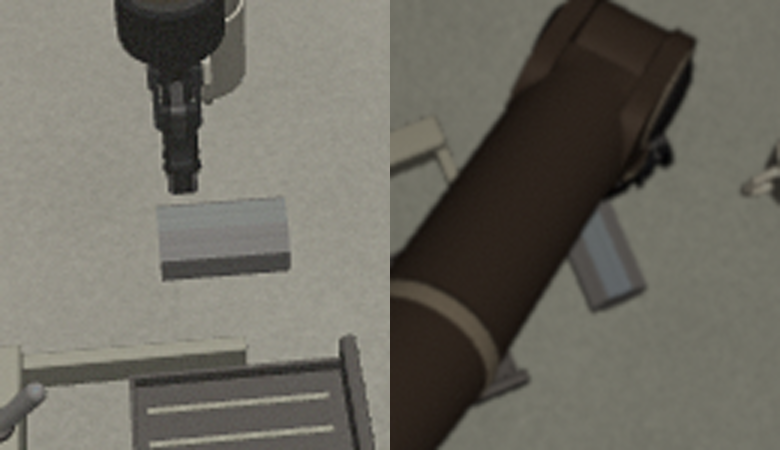

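Run:
```python
from h import *
from scipy.optimize import minimize
M={"side":mask("side")}
def cost(p): return sum(np.abs(cover(n,tilted([p[0],p[1],.03,p[2],0]))-M[n]).sum() for n in M)
for d in(-.15,.15):
    x0=np.array([.625,-.018,np.radians(21.5)])
    r=minimize(cost,x0,method="Nelder-Mead",options=dict(initial_simplex=x0+np.array([[0,0,0],[.02,0,0],[0,.02,0],[0,0,d]]),maxiter=150))
    print(r.fun,r.x[:2],np.degrees(r.x[2]))
```

```text
78.125 [ 0.62061919 -0.02155631] 19.41890088764438
78.9375 [ 0.62109091 -0.0208373 ] 20.689937883611673
```

drive_tool(linear=[[-2.5, -0.95, 0], [-5, -1.9, -1], [-5, -1.9, -3], [-5, -1.9, -5], [-5, -1.9, -7.5], [-5, -1.9, -9.5], [-5, -1.9, -11], [-5, -1.9, -12], [-5, -1.9, -12.2], [-5, -1.9, -12.2]], yaw=[0, 0, 0, 0, 0, 0, 0, 0, 0, 0])

```text
t: 12.9
position: [0.5978, -0.03, 0.0069]
eef_rot: [0.0, 0.982, 0.187, -0.0]
contact_force: [-0.6, 0.1, -0.5]
grip_width: 0.0851
grasp_force: 0.0
```

drive_tool(linear=[[0, 0, 0], [0, 0, 0], [0, 0, 0], [0, 0, 0], [0, 0, 0], [0, 0, 0], [0, 0, 0], [0, 0, 0], [0, 0, 0], [0, 0, 0]], yaw=[0, 0, 0, 0, 0, 0, 0, 0, 0, 0], grip=5.0, force=20)

```text
t: 13.9
position: [0.5984, -0.0298, 0.0077]
eef_rot: [0.0, 0.982, 0.187, 0.001]
contact_force: [-0.0, -0.7, 5.9]
grip_width: 0.0597
grasp_force: 23.0
```

drive_tool(linear=[[0, 0, 3], [0, 0, 7], [-0.4, 1.5, 10], [-1.6, 5.2, 11.7], [-3.0, 9.7, 11.7], [-4.4, 14.2, 11.7], [-5.8, 18.7, 11.7], [-7.1, 22.9, 11.7], [-8.14, 26.2, 11.7], [-8.14, 26.2, 11.7]], yaw=[0, 0, 0, 0, 0, 0, 0, 0, 0, 0])

```text
t: 14.9
position: [0.5138, 0.2387, 0.1229]
eef_rot: [-0.001, 0.982, 0.191, -0.001]
contact_force: [-0.0, 0.1, -1.5]
grip_width: 0.0598
grasp_force: 22.6
```

drive_tool(linear=[[0, 0, 0], [0, 0, 0], [0, 0, 0], [0, 0, 0], [0, 0, 0], [0, 0, 0], [0, 0, 0], [0, 0, 0], [0, 0, 0], [0, 0, 0]], yaw=[0, 0, 0, 0, 0, 0, 0, 0, 0, 0])

```text
t: 15.9
position: [0.5163, 0.2323, 0.1238]
eef_rot: [0.0, 0.982, 0.187, 0.0]
contact_force: [-0.3, 0.0, -1.5]
grip_width: 0.06
grasp_force: 22.6
```

Run:
```python
from h import *
s=cams.snapshot("side"); t=cams.snapshot("top")
tip=np.array([.6068,.2675,.1446]); x=np.array([.9304,.3665,0]); ax=-x*np.cos(np.radians(50))+[0,0,np.sin(np.radians(50))]
st=robot.read_state(); print(st["t"],st["position"])
G=np.array(st["position"])+[0,0,.0225]
z=lambda i,k:cv2.resize(i,None,fx=k,fy=k,interpolation=cv2.INTER_CUBIC)
def c(n,i):
    p=proj(n,tip)[0].astype(int); o=p-[65,75]; im=z(i[o[1]:o[1]+150,o[0]:o[0]+130],3)
    m=lambda P,col:[cv2.circle(im,tuple(((u-o+.5)*3).astype(int)),2,col,-1) for u in proj(n,P)]
    m([tip,tip-.13*ax],(0,0,255)); m([G+.077*x,G-.028*x],(0,255,0)); return im
cv2.imwrite("pics/t4.png",np.hstack([c("side",s),c("top",t)]))
```

```text
16.0 [0.51630051 0.23229109 0.12378722]
```

View pics/t4.png

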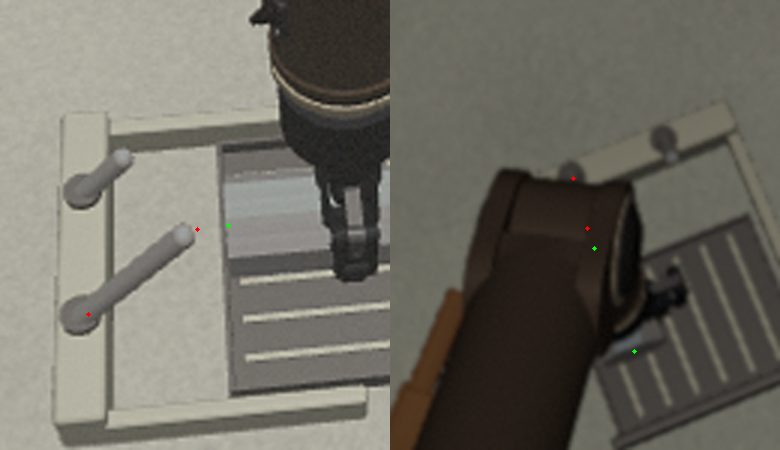

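drive_tool(linear=[[1.12, 0.44, 0], [2.23, 0.88, 0], [3.16, 1.25, 0], [3.54, 1.39, 0.7], [3.91, 1.54, 1.2], [4.44, 1.75, 2.05], [4.81, 1.89, 2.67], [5.26, 2.07, 3.2], [5.73, 2.26, 3.7], [6.23, 2.46, 4.13]], yaw=[0, 0, 0, 0, 0, 0, 0, 0, 0, 0])

```text
t: 17.0
position: [0.5789, 0.257, 0.1655]
eef_rot: [-0.0, 0.982, 0.187, 0.0]
contact_force: [-1.6, -1.5, -4.8]
grip_width: 0.0598
grasp_force: 23.1
```

```bash
cat > v.py <<'E'
from h import *
import sys
s=cams.snapshot("side")
tip=np.array([.611,.269,.1446]); x=np.array([.9304,.3665,0]); ax=-x*np.cos(np.radians(50))+[0,0,np.sin(np.radians(50))]
st=robot.read_state(); print(st["t"],st["position"],st["contact_force"])
o=proj("side",tip)[0].astype(int)-[85,75]; im=cv2.resize(s[o[1]:o[1]+130,o[0]:o[0]+160],None,fx=4,fy=4,interpolation=cv2.INTER_CUBIC)
for u in proj("side",[tip,tip-.13*ax]): cv2.circle(im,tuple(((u-o+.5)*4).astype(int)),2,(0,0,255),-1)
cv2.imwrite(sys.argv[1],im)
E
python3 v.py pics/t5.png
```

```text
17.05 [0.57982024 0.2573063  0.16612996] [-1.95077622 -1.19479518 -1.99562039]
```

View pics/t5.png

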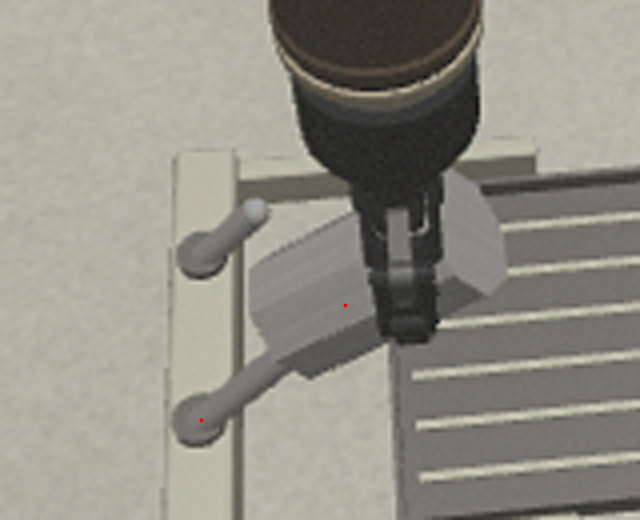

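drive_tool(linear=[[0.37, 0.15, 0.3], [0.74, 0.29, 0.55], [1.16, 0.46, 0.8], [1.58, 0.62, 1.02], [1.81, 0.71, 1.17], [2.03, 0.8, 1.3], [2.03, 0.8, 1.3], [2.03, 0.8, 1.3], [2.03, 0.8, 1.3], [2.03, 0.8, 1.3]], yaw=[0, 0, 0, 0, 0, 0, 0, 0, 0, 0])

```text
t: 18.05
position: [0.5988, 0.2648, 0.1781]
eef_rot: [-0.0, 0.982, 0.187, -0.0]
contact_force: [-2.3, -0.6, -7.9]
grip_width: 0.06
grasp_force: 23.8
```

```bash
python3 v.py pics/t6.png
python3 - <<'E'
from h import *
from scipy.optimize import minimize
m=mask("side"); st=robot.read_state(); P=np.array(st["position"])
hd=np.radians(21.6)
def cost(p):
    a,z,th=p; c=np.array([P[0]+a*np.cos(hd),P[1]+a*np.sin(hd),P[2]+z])
    return np.abs(cover("side",tilted([*c,hd,th]))-m)[cov].sum()
# ignore pixels of the gripper: region around TCP column above
cov=np.ones((420,560),bool); u=proj("side",P)[0]; cov[:int(u[1])+6,int(u[0])-16:int(u[0])+18]=False
for th in(.6,.8,1.):
    r=minimize(cost,[.015,.01,th],method="Nelder-Mead",options=dict(initial_simplex=np.array([.015,.01,th])+np.array([[0,0,0],[.015,0,0],[0,.015,0],[0,0,.2]]),maxiter=150)); print(r.fun,r.x[:2],np.degrees(r.x[2]))
E
```

```text
18.1 [0.59883925 0.26486944 0.17808949] [-2.67970806 -0.31933138 -7.50401653]
195.8125 [0.00964292 0.00128904] 52.66132150132018
195.375 [0.00974451 0.00120648] 53.06568225809501
194.4375 [0.00977607 0.00110028] 53.139345777077466
```

View pics/t6.png

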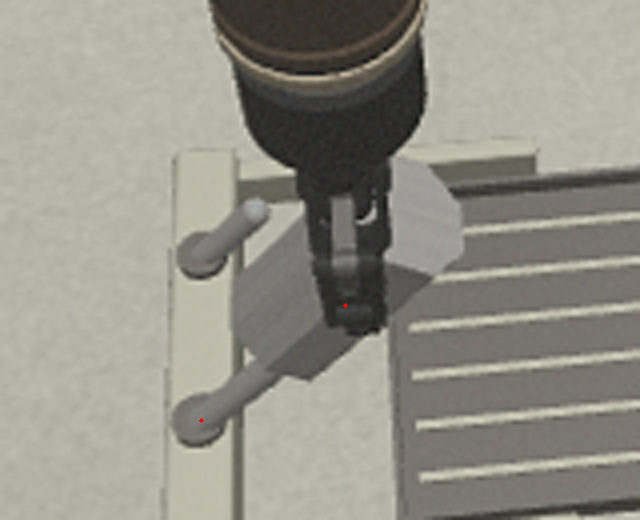

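drive_tool(linear=[[-0.64, -0.25, -0.58], [-1.29, -0.51, -1.16], [-0.46, -0.18, -2.23], [0.38, 0.15, -3.3], [1.22, 0.48, -4.37], [2.06, 0.81, -5.45], [2.89, 1.14, -6.52], [2.89, 1.14, -6.52], [2.47, 0.97, -6.9], [2.04, 0.8, -7.29]], yaw=[0, 0, 0, 0, 0, 0, 0, 0, 0, 0])

```text
t: 19.2
position: [0.6192, 0.2723, 0.1053]
eef_rot: [0.0, 0.982, 0.187, 0.0]
contact_force: [-0.0, -0.7, -1.0]
grip_width: 0.0597
grasp_force: 24.5
```

drive_tool(linear=[[0, 0, 0], [-0.07, -0.03, -0.06], [-0.14, -0.05, -0.13], [-0.2, -0.08, -0.2], [-0.2, -0.08, -0.2], [-0.2, -0.08, -0.2], [-0.2, -0.08, -0.2], [-0.2, -0.08, -0.2], [-0.2, -0.08, -0.2], [-0.2, -0.08, -0.2]], yaw=[0, 0, 0, 0, 0, 0, 0, 0, 0, 0])

```text
t: 20.2
position: [0.6173, 0.2721, 0.1032]
eef_rot: [0.0, 0.982, 0.187, 0.0]
contact_force: [0.1, -0.3, -1.2]
grip_width: 0.06
grasp_force: 24.5
```

drive_tool(linear=[[-0.14, -0.06, -0.13], [-0.29, -0.11, -0.26], [-0.29, -0.11, -0.26], [-0.29, -0.11, -0.26], [-0.29, -0.11, -0.26], [-0.29, -0.11, -0.26], [-0.29, -0.11, -0.26], [-0.29, -0.11, -0.26], [-0.29, -0.11, -0.26], [-0.29, -0.11, -0.26]], yaw=[0, 0, 0, 0, 0, 0, 0, 0, 0, 0])

```text
t: 21.2
position: [0.6144, 0.271, 0.1006]
eef_rot: [0.0, 0.982, 0.187, 0.0]
contact_force: [0.8, -0.2, -1.2]
grip_width: 0.0596
grasp_force: 24.6
```

drive_tool(linear=[[0.12, 0.05, -0.15], [0.24, 0.1, -0.3], [0.36, 0.15, -0.46], [0.48, 0.19, -0.61], [0.6, 0.24, -0.77], [0.6, 0.24, -0.77], [0.6, 0.24, -0.77], [0.6, 0.24, -0.77], [0.6, 0.24, -0.77], [0.6, 0.24, -0.77]], yaw=[0, 0, 0, 0, 0, 0, 0, 0, 0, 0])

```text
t: 22.2
position: [0.6188, 0.2729, 0.0947]
eef_rot: [-0.001, 0.982, 0.187, -0.002]
contact_force: [-11.6, -3.4, 19.5]
grip_width: 0.0597
grasp_force: 26.8
```

```bash
python3 v.py pics/t7.png
```

```text
22.25 [0.61886533 0.27290788 0.09472362] [-13.76612541  -2.63832498  18.89319444]
```

View pics/t7.png

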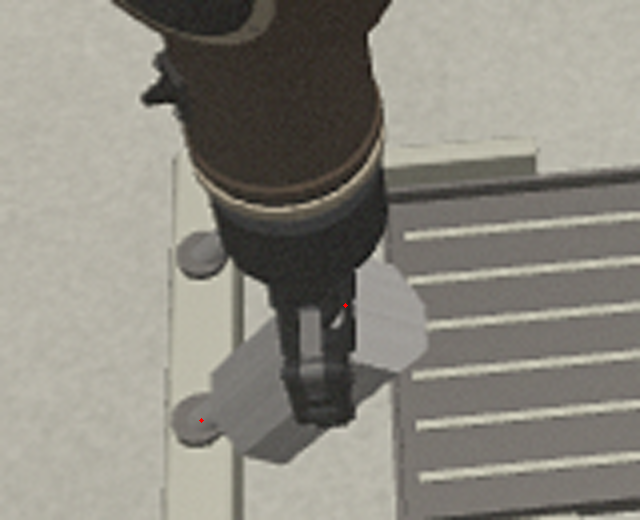

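drive_tool(linear=[[-0.2, -0.08, 0.25], [-0.3, -0.12, 0.2], [-0.4, -0.16, 0.1], [-0.48, -0.19, 0.0], [-0.48, -0.19, 0.0], [-0.48, -0.19, 0.0], [-0.48, -0.19, 0.0], [-0.48, -0.19, 0.0], [-0.48, -0.19, 0.0], [-0.48, -0.19, 0.0]], yaw=[0, 0, 0, 0, 0, 0, 0, 0, 0, 0])

```text
t: 23.25
position: [0.6163, 0.2717, 0.093]
eef_rot: [0.0, 0.982, 0.187, 0.001]
contact_force: [4.8, 1.2, 1.4]
grip_width: 0.0596
grasp_force: 24.6
```

drive_tool(linear=[[0, 0, 0], [0, 0, 0], [0, 0, 0], [0, 0, 0], [0, 0, 0], [0, 0, 0], [0, 0, 0], [0, 0, 0], [0, 0, 0], [0, 0, 0]], yaw=[0, 0, 0, 0, 0, 0, 0, 0, 0, 0], grip=8.5)

```text
t: 24.25
position: [0.6156, 0.2714, 0.0929]
eef_rot: [0.0, 0.982, 0.187, 0.0]
contact_force: [-0.8, 0.7, 0.6]
grip_width: 0.0853
grasp_force: 0.0
```

drive_tool(linear=[[0, 0, 1], [0, 0, 3], [0, 0, 6], [0, 0, 10], [0, 0, 13], [-4, -1.6, 15], [-8, -3.2, 16], [-12, -4.8, 16], [-16, -6.4, 16], [-20, -8, 16]], yaw=[0, 0, 0, 0, 0, 0, 0, 0, 0, 0])

```text
t: 25.25
position: [0.4152, 0.1908, 0.2527]
eef_rot: [0.0, 0.982, 0.186, -0.0]
contact_force: [-0.9, 0.3, 3.2]
grip_width: 0.085
grasp_force: 0.0
```

Run:
```python
from h import *
from scipy.optimize import minimize
M={n:mask(n) for n in("side","top")}; M={k:v for k,v in M.items() if v is not None}
for k,v in M.items():
    y,x=np.nonzero(v); print(k,x.min(),y.min(),x.max(),y.max(),v.sum())
hd=np.radians(21.5); xh=np.array([np.cos(hd),np.sin(hd),0]); tip=np.array([.611,.269,.1446]); d=xh*np.cos(np.radians(50))-[0,0,np.sin(np.radians(50))]; nn=-xh*np.sin(np.radians(50))-[0,0,np.cos(np.radians(50))]
x0=np.array([*(tip+.0475*d+.0185*nn),.87])
for K in(["side"],list(M)):
    def cost(p): return sum(np.abs(cover(n,tilted([*p[:3],hd,p[3]]))-M[n]).sum() for n in K)
    r=minimize(cost,x0,method="Nelder-Mead",options=dict(initial_simplex=x0+np.vstack([np.zeros(4),np.diag([.01,.01,.01,.1])]),maxiter=250))
    e=r.x[:3]-tip; print(K,cost(x0),r.fun,r.x[:3],np.degrees(r.x[3]),"d",e@d,"n",e@nn)
# lip
for l in("tray_front",):
  for n in("side","top"):
    cams.snapshot(n); q=cams.find_in(n,l); print(n,[(np.round(a["extent"],1),round(a["confidence"],2)) for a in q[:2]])
print(robot.read_state()["t"])
```

```text
side 196 272 250 323 1721.0
top 195 188 220 221 647.0
['side'] 91.0625 40.875 [0.62562958 0.27727574 0.09723361] 50.19352251110462 d 0.04698376152203505 n 0.017695958118859476
['side', 'top'] 139.125 84.875 [0.62680452 0.27560221 0.09359733] 50.39257499298523 d 0.05007774353126942 n 0.019665737012883364
side [(array([236.2, 241. , 331.4, 341.6]), 0.71)]
top [(array([228. , 202.6, 286.7, 270.9]), 0.92), (array([233. , 176.5, 236.9, 183.8]), 0.59)]
25.65
```

drive_tool(linear=[[0.9, -4.4, 0], [1.8, -8.8, -1], [1.8, -8.8, -5.5], [1.8, -8.8, -10], [1.8, -8.8, -14.5], [1.8, -8.8, -18.5], [1.8, -8.8, -21.5], [1.8, -8.8, -23], [1.8, -8.8, -23.5], [1.8, -8.8, -23.5]], yaw=[0, 0, 0, 0, 0, 0, 0, 0, 0, 0], grip=0)

```text
t: 26.65
position: [0.435, 0.1022, 0.0173]
eef_rot: [0.001, 0.983, 0.185, -0.001]
contact_force: [-0.1, 0.6, 0.4]
grip_width: -0.0002
grasp_force: 0.0
```

drive_tool(linear=[[0.9, 0.37, 0], [1.9, 0.73, 0], [2.8, 1.1, 0], [3.7, 1.47, 0], [4.65, 1.83, 0], [5.6, 2.2, 0], [6.5, 2.57, 0], [7.0, 2.75, 0], [7.4, 2.93, 0], [7.4, 2.93, 0]], yaw=[0, 0, 0, 0, 0, 0, 0, 0, 0, 0])

```text
t: 27.65
position: [0.5092, 0.1334, 0.0181]
eef_rot: [0.0, 0.982, 0.187, 0.0]
contact_force: [0.4, 0.2, -0.2]
grip_width: -0.0002
grasp_force: 0.0
```

drive_tool(linear=[[0.28, 0.11, 0], [0.56, 0.22, 0], [0.84, 0.33, 0], [1.12, 0.44, 0], [1.4, 0.55, 0], [1.68, 0.66, 0], [1.96, 0.77, 0], [2.2, 0.88, 0], [2.4, 0.95, 0], [2.6, 1.02, 0]], yaw=[0, 0, 0, 0, 0, 0, 0, 0, 0, 0])

```text
t: 28.65
position: [0.522, 0.1385, 0.0167]
eef_rot: [-0.001, 0.983, 0.186, -0.012]
contact_force: [-46.5, -16.1, 41.0]
grip_width: 0.0
grasp_force: 25.3
```

Run:
```python
from h import *
cams.snapshot("side"); q=cams.find_in("side","tray_front"); print([(np.round(a["extent"],1),round(a["confidence"],2)) for a in q[:2]])
st=robot.read_state(); print(st["t"],st["position"],st["contact_force"])
```

```text
[(array([206. , 252.4, 295.8, 342.8]), 0.87)]
28.75 [0.52200481 0.13840176 0.0165179 ] [-41.56127644 -14.66225854  35.46783581]
```

drive_tool(linear=[[-1, -0.4, 0], [-2, -0.8, 0], [-3, -1.2, 0], [-5, -2, 0], [-8, -3.2, 0], [-10, -4, 3], [-10, -4, 8], [-10, -6, 12], [-10, -8, 16], [-10, -8, 18]], yaw=[0, 0, 0, 0, 0, 0, 0, 0, 0, 0])

```text
t: 29.75
position: [0.4359, 0.061, 0.2008]
eef_rot: [-0.001, 0.983, 0.185, 0.002]
contact_force: [1.4, 1.3, 1.0]
grip_width: -0.0002
grasp_force: 0.0
```

Run:
```python
from h import *
from scipy.optimize import minimize
np.set_printoptions(precision=4,suppress=True)
M={n:mask(n) for n in("side","top")}; M={k:v for k,v in M.items() if v is not None}
hd=np.radians(21.5); xh=np.array([np.cos(hd),np.sin(hd),0]); tip=np.array([.611,.269,.1446]); d=xh*np.cos(np.radians(50))-[0,0,np.sin(np.radians(50))]; nn=-xh*np.sin(np.radians(50))-[0,0,np.cos(np.radians(50))]
x0=np.array([*(tip+.0475*d+.0185*nn),.87])
for K in(["side"],list(M)):
    def cost(p): return sum(np.abs(cover(n,tilted([*p[:3],hd,p[3]]))-M[n]).sum() for n in K)
    r=minimize(cost,x0,method="Nelder-Mead",options=dict(initial_simplex=x0+np.vstack([np.zeros(4),np.diag([.01,.01,.01,.1])]),maxiter=250))
    e=r.x[:3]-tip; print(K,r.fun,r.x[:3],np.degrees(r.x[3]),"d",e@d,"n",e@nn)
# lip edge: scan brightness profile along xh at z=.04, y offset, in side view before/after
y=np.array([-xh[1],xh[0],0]); O=np.array([.629,.2225,.04])
s=cams.snapshot("side").astype(float).mean(2); b=cv2.imread("pics/side0.png").astype(float).mean(2)
A=np.arange(-.22,-.06,.0015)
for nm,im in(("before",b),("after",s)):
    pr=[]
    for yo in np.linspace(-.09,.06,16):
        uv=proj("side",O+A[:,None]*xh+yo*y).astype(np.float32); pr.append(cv2.remap(im.astype(np.float32),uv[:,:1].copy(),uv[:,1:].copy(),cv2.INTER_LINEAR)[:,0])
    g=np.gradient(np.median(pr,0)); i=np.argmin(g); print(nm,"lip top outer edge a=",A[i],"other",A[np.argsort(g)[:4]])
st=robot.read_state(); print(st["t"],st["position"],st["contact_force"])
```

```text
['side'] 49.6875 [0.6255 0.2773 0.0985] 50.626261935845314 d 0.045995917336126436 n 0.01695435752480491
['side', 'top'] 100.875 [0.6264 0.2756 0.0943] 50.606176948435404 d 0.04929654950368022 n 0.019479412740706883
before lip top outer edge a= -0.18999999999999997 other [-0.19   -0.1885 -0.178  -0.1795]
after lip top outer edge a= -0.11799999999999991 other [-0.118  -0.1165 -0.1075 -0.106 ]
30.0 [0.4342 0.0642 0.1975] [ 0.2156 -0.2471  0.1639]
```

```bash
python3 -c "
from h import *
print(ticket.close_job())"
```

```text
the job is handed in; nothing more can be done
None
```

I laid the tumbler on its side and let go, hung it mouth-down on the longer peg until the tip met its bottom, then pushed the drip tray in to its stop; the job is handed in at about 30 s, but no verdict came back.

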